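Complete the tray of wedge-shaped reagent packs

TASK

Finish packing the blue tray: take the two wedge-shaped reagent packs with lilac grips that stand on the bench and set them upright in the empty half of the tray, going on alternately head to tail like the two already in it, so that all four fill the rectangle side by side and stand flat on its floor. Do not tip them over, and leave the pack with the orange grip where it stands.

Things in the scene. Friction and masses are not known exactly. Their poses are not given: they have to be found in the camera images.
- tray: fixed pale blue open tray, outside 144 (x) x 194 (y) x 30 mm, walls and floor 5 mm. Origin: centre of underside, z up. Two loose lilac packs fill the -y half up to y=-10 mm (origins near x +17, y -70, head to +x; x -17, y -30, head to -x). Free: y -10 to +92. The other two fit only as: x +17, y +17, head to +x; x -17, y +65, head to -x (either pack in either place)
- pack_a: white reagent pack, lilac grip, on the bench. From above a right-angled wedge 110 mm long, 58 wide at the head, 20 at the tail; body 50 tall, flat top. On it a grip fin 30 (x) x 14 (y) x 26 mm high. 0.22 kg. Origin: underside, below the fin's centre; z up, +x along the straight side to the head. Head face x=+38, tail x=-72, straight side y=-20; slanted side from y=0 (tail) to y=+38 (head)
- pack_b: second pack exactly like pack_a: same size, frame and lilac grip; on the bench
- pack_orange: pack of the same shape and frame as pack_a but with an orange grip, on the bench; it belongs to another test and stays where it is
Mind the look-alikes: they are no part of the job. What is shaped like the pack_b but black or green is not meant.

How it is judged:
By the outcome, as a careful person would: the job done as asked, in the order asked, and still so for the second after the job is handed in, with the robot touching nothing.
It also fails if it takes over 59 s, if anything falls off the work surface, if the arm or the gripper's body presses on something with over 40 N, if the wrist force passes 120 N, or if a joint passes its speed limit or range.

ROBOT

A 6-joint arm with a two-finger parallel gripper is mounted at the origin on the work surface. World frame = base frame: x ahead of the robot, y to its left, z up, the work surface at z = 0. Lengths are in m, angles in degrees, forces in N, time in s.
With the tool pointing down it reaches from about 0.35 to 0.875 m from the base axis. Payload 4.2 kg.
Tool frame: the origin (TCP) lies between the finger pads; the fingertips stand 17 mm ahead of it and the grasp point (between the pads) lies 2 mm behind it; z points along the fingers, y is the direction in which the jaws open and shut (so a half turn about z gives the same grasp; the last joint's range is limited). The gripper opens to 87 mm and grips with 3 to 60 N. Pads are 19 mm wide; open, the fingers measure 117 mm over their backs; the gripper's body (75 mm by 190 mm) begins 51 mm behind the grasp point.
Start: joints at [-62.246, 22.042, 0.453, 0, -68.411, -14.817], TCP at [0.14, -0.609, 0.24] pointing down, gripper open.
Joint ranges: [-179.83, 179.83], [-69.29, 118.12], [-61.27, 80.66], [-181.25, 117.63], [-171.15, -9.14], [-177.46, 177.46]. Speed limits (degrees/s): [159.86, 159.86, 180, 180, 180, 180].

INTERFACE

Orientations are given as a 3x3 rotation matrix whose columns are the frame's x, y, z axes.
In Python, from station import r gives the robot as it stands.
- The arm moves only by the shell command python3 -m creep 'ROWS'. ROWS is JSON, a list of rows, each a list of 7 numbers: the opening, from 0 (shut) to 1 (fully open), then the shift along the tool's x, y, z scaled (see below), then the turn, a rotation vector about the tool's x, y, z scaled (see below). A call has 1 to 5 rows; each row is the pose to reach, as a shift and turn from the pose measured when the call began, along the tool's axes at that moment, turning the shorter way round; what a row does not reach only later rows make up. The controller multiplies each number of a shift by 300 mm and each number of a turn by 180 degrees. A row lasts 1/12 s, in which the tool goes at most 41.7 mm and 7.16 degrees, less where a joint would pass 70% of its speed; a pose out of reach is approached as far as the arm can. A call with a number of a shift or a turn outside -1 to 1 is refused whole. A call with a gripper value outside its range is refused whole. The fingers move at their own pace and stop on an object; the grip force is fixed at half the most. Time passes only in rows, so rows that repeat a pose let the fingers close. It gives the time, the measured TCP pose, the force and the opening at its end, in the units of the state.
- r.sense(): the state, without advancing time (a new reading comes with each control period).
- r.capture(name): name is "scene" or "top" or "wrist"; returns the picture (480x640x3 uint8, blue, green, red); there is no depth.
- r.camera_model(name): a dict with "mtx" (3x3 intrinsics, pixels), "R" (3x3) and "t" (3): a world point X has camera coordinates R X + t; the wrist camera has in their place "mount" (4x4, takes a point from camera to tool coordinates, whose origin is the TCP and whose axes are the flange's). Camera axes: x right, y down, z forward; pixel columns grow to the right and rows downward; lengths in m; the calibration is good to about 2 mm. A picture is of the moment at which its call begins: read the wrist's pose just before it. camera_model takes no time and is no camera call.
- r.finish_job(): hands the job in, once; it reports no verdict.
Trained networks look in the newest picture that a camera, given by its name, has taken for a name from the list of things; names that differ only in an ending like _2 or _b are one class to them, and where a whole thing is asked for, a point or a joint stands for the part that bears it (a point fixed in the world has none). Each returns a list of dicts, best first, with "score" (0 to 1); they miss things now and then, are a little off and sometimes report something else, mostly with a low value. They report only what shows in the picture. A call takes as long as a camera call. They do not tell look-alikes from the thing itself.
- r.recognise(camera, target): "rect" ([left, top, right, bottom] as shares, 0 to 1, of the picture: columns of its width, rows of its height, round what is visible of it).
- r.outline_of(camera, target): "pixels" (480x640 bool, what is visible of it) and "rect" ([left, top, right, bottom] as shares, 0 to 1, of the picture: columns of its width, rows of its height, round what is visible of it).
The state is a dict: "time_s": time; "joints": joint angles; "joint_velocities": joint speeds; "effort": joint torques, N m; "tcp_pos": TCP position; "ee_rot": TCP orientation; "wrist_force": force on the tool from outside, world axes, zero at the start; "moment": the same for the moment, N m; "gripper_width": opening from 0.0 (shut) to 1.0 (fully open).
Only numpy, scipy, OpenCV 4.12 (cv2) and the standard library are available. Lean on these libraries where they do the work, as an engineer would, in place of code of your own. Each camera call takes 0.05 s, during which the arm holds its last target.

## Working session

There is one attempt and no reset: what is moved stays moved. The work goes in short steps, Python scripts to look and compute and a shell command to move; the robot and the scene stay as the last step left them, time stands still between calls to the robot, and variables do not carry over. Pictures are saved under pics/ and viewed, and the job is handed in when it is done.

```bash
ls; mkdir -p pics; python3 - <<'E'
from station import r
import cv2
print(r.sense())
for n in ("scene","top"):
    cv2.imwrite(f"pics/{n}0.png", r.capture(n)); print(n, r.camera_model(n))
print(r.camera_model("wrist"))
E
```

```text
pics
{'time_s': 0.0, 'joints': array([-6.22477012e+01,  2.20904514e+01,  3.77842366e-01, -3.28872308e-02,
       -6.84124236e+01, -1.48169036e+01]), 'joint_velocities': array([ 0.00198572, -0.13556099, -0.02285448, -0.02325474, -0.15246298,
       -0.00495612]), 'effort': array([ 9.58508717e-04, -3.90664816e+01,  1.87403619e+01,  4.21975181e+00,
        1.09643143e-02, -1.88203589e-04]), 'tcp_pos': array([ 0.13980837, -0.60855048,  0.23843952]), 'ee_rot': array([[-9.74670463e-01, -2.23645237e-01, -5.43795503e-04],
       [-2.23645894e-01,  9.74668027e-01,  2.17968579e-03],
       [ 4.25437467e-05,  2.24609299e-03, -9.99997477e-01]]), 'wrist_force': array([ 0.4711824 , -0.06857128, -0.41720946]), 'moment': array([-0.01961366, -0.02179015, -0.03664948]), 'gripper_width': 0.9996768443016101}
scene {'mtx': array([[442.72030481,   0.        , 317.46573561],
       [  0.        , 442.72030481, 235.24992776],
       [  0.        ,   0.        ,   1.        ]]), 'R': array([[ 0.40276698,  0.91526472,  0.00832136],
       [ 0.7623773 , -0.3304293 , -0.55641471],
       [-0.50651714,  0.230449
[... 254 characters left out ...]
0.02346761, -0.99972338,  0.00155713],
       [-0.97897962,  0.02266496, -0.20269486],
       [ 0.2026035 , -0.00628117, -0.97924071]]), 't': array([0.14148791, 0.51244258, 0.90513683])}
{'mtx': array([[367.48991646,   0.        , 321.58570133],
       [  0.        , 367.48991646, 242.38657723],
       [  0.        ,   0.        ,   1.        ]]), 'mount': array([[-7.68101641e-04, -9.69633922e-01, -2.44559744e-01,
         6.68593314e-02],
       [ 9.99999515e-01, -5.93828731e-04, -7.86330506e-04,
         4.12280894e-04],
       [ 6.17226130e-04, -2.44560229e-01,  9.69633907e-01,
        -1.45091692e-01],
       [ 0.00000000e+00,  0.00000000e+00,  0.00000000e+00,
         1.00000000e+00]])}
```

View pics/scene0.png

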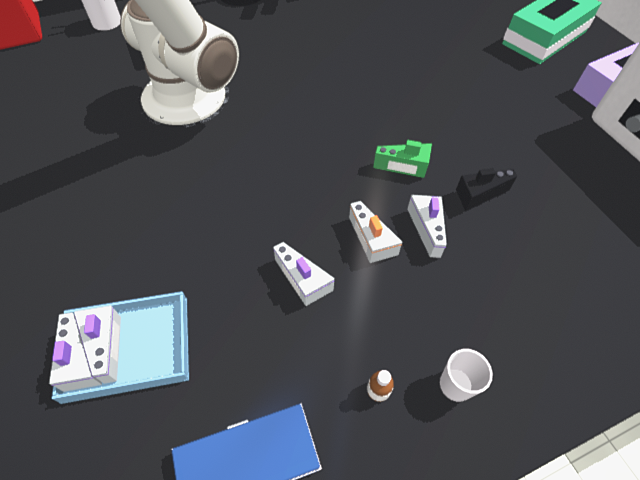

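View pics/top0.png

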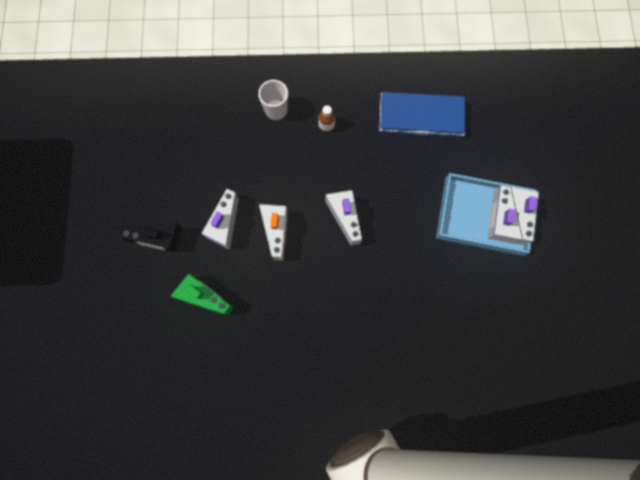

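```bash
cat > h.py <<'E'
from station import r
import numpy as np, cv2
from scipy.optimize import minimize, least_squares
def cam(n, s=None):
    m=r.camera_model(n)
    if n!="wrist": return m["mtx"],m["R"],m["t"]
    s=s or r.sense()
    T=np.eye(4);T[:3,:3]=s["ee_rot"];T[:3,3]=s["tcp_pos"]
    W=np.linalg.inv(T@m["mount"]); return m["mtx"],W[:3,:3],W[:3,3]
def proj(c,X):
    K,R,t=c; p=(np.asarray(X)@R.T+t)@K.T; return p[:,:2]/p[:,2:]
def pose(x,y,a,X,z=0):
    c,s=np.cos(a),np.sin(a); X=np.asarray(X,float)
    return np.c_[x+c*X[:,0]-s*X[:,1], y+s*X[:,0]+c*X[:,1], z+X[:,2]]
B=[(.038,-.02),(.038,.038),(-.072,0),(-.072,-.02)]
BODY=np.array([(x,y,z) for z in (0,.05) for x,y in B])
FIN=np.array([(x,y,z) for z in (.05,.076) for x,y in ((.015,.007),(-.015,.007),(-.015,-.007),(.015,-.007))])
TRAY=np.array([(x,y,z) for z in (0,.03) for x,y in ((.072,.097),(-.072,.097),(-.072,-.097),(.072,-.097))])
def sil(c,parts,p,z=0,sub=4):
    im=np.zeros((480*sub//2,640*sub//2),np.uint8); k=sub/2
    for P in parts:
        h=cv2.convexHull((proj(c,pose(*p,P,z))*k+ (k-1)/2).astype(np.float32))
        cv2.fillConvexPoly(im,np.round(h*16).astype(np.int32),255,shift=4)
    return cv2.resize(im,(640,480),interpolation=cv2.INTER_AREA)/255.
def fit(cs,masks,parts,p0,z=0):
    ms=[cv2.GaussianBlur(m.astype(np.float32),(0,0),1.5) for m in masks]
    f=lambda q: sum(np.sum((cv2.GaussianBlur(sil(c,parts,(q[0],q[1],q[2]*10),z).astype(np.float32),(0,0),1.5)-m)**2) for c,m in zip(cs,ms))
    best=None
    b=minimize(f,[p0[0],p0[1],p0[2]/10],method="Nelder-Mead",options=dict(initial_simplex=[[p0[0],p0[1],p0[2]/10],[p0[0]+.01,p0[1],p0[2]/10],[p0[0],p0[1]+.01,p0[2]/10],[p0[0],p0[1],p0[2]/10+.015]],xatol=1e-5,fatol=1e-3,maxiter=200))
    return (b.x[0],b.x[1],b.x[2]*10),b.fun
def ray(c,uv,z):
    K,R,t=c; d=R.T@np.linalg.solve(K,[uv[0],uv[1],1.]); o=-R.T@t; s=(z-o[2])/d[2]; return o+s*d
E
cat > see.py <<'E'
from h import *
import pickle
out={}
for n in ("scene","top"):
    img=r.capture(n)
    for t in ("pack_a","tray"):
        for d in r.outline_of(n,t):
            rc=np.array(d["rect"])*[640,480,640,480]
            m=d["pixels"]; hsv=cv2.cvtColor(img,cv2.COLOR_BGR2HSV)[m]
            col=hsv[hsv[:,1]>80]
            print(n,t,round(d["score"],2),rc.round(),m.sum(),np.median(col[:,0]) if len(col) else None)
            out.setdefault((n,t),[]).append((rc,m))
pickle.dump(out,open("m.pkl","wb"))
E
python3 see.py
```

```text
scene pack_a 0.9 [405. 193. 446. 256.] 1632 132.0
scene pack_a 0.88 [274. 241. 335. 309.] 1925 133.0
scene pack_a 0.7 [375. 140. 430. 181.] 1583 67.0
scene tray 0.6 [ 51. 293. 190. 406.] 7491 103.0
top pack_a 0.9 [117. 226. 182. 255.] 1209 131.5
top pack_a 0.77 [172. 276. 233. 314.] 1067 67.0
top pack_a 0.75 [203. 189. 239. 247.] 1223 133.0
top pack_a 0.57 [324. 190. 363. 245.] 1166 133.0
top tray 0.65 [440. 172. 531. 258.] 3780 102.0
top tray 0.32 [203. 189. 239. 248.] 1208 133.0
```

```bash
cat > f.py <<'E'
from h import *
import pickle
o=pickle.load(open("m.pkl","rb"))
def get(n,t,u,v):
    return min(o[n,t],key=lambda e:abs((e[0][0]+e[0][2])/2-u)+abs((e[0][1]+e[0][3])/2-v))[1]
cs=[cam("scene"),cam("top")]
imgs=[r.capture("scene"),r.capture("top")]
for nm,s,t,ft in (("near",(303,270),(343,217),(347,207)),("far",(425,225),(221,218),(217,220))):
    ms=[get("scene","pack_a",*s),get("top","pack_a",*t)]
    p=ray(cs[1],ft,.076)
    for sel,name in (([0,1],"both"),([0],"scene"),([1],"top")):
        b=min((fit([cs[i] for i in sel],[ms[i] for i in sel],[BODY,FIN],(p[0],p[1],a)) for a in np.arange(0,6.28,np.pi/4)),key=lambda q:q[1])
        print(nm,name,np.round(b[0][:2],4),np.degrees(b[0][2]).round(1)%360,round(b[1],1))
        if name=="both":
            for im,c in zip(imgs,cs):
                for P in (BODY,FIN): cv2.polylines(im,[np.round(cv2.convexHull(proj(c,pose(*b[0],P)).astype(np.float32))).astype(int)],1,(0,0,255))
ms=[get("scene","tray",120,350),get("top","tray",485,215)]
# tray incl. packs: blue-colour only, top-rim corners fit by silhouette with packs
P=[TRAY]
pk=lambda x,y,a:pose(x,y,a,BODY,.005)
full=[TRAY,pk(.017,-.07,0),pk(-.017,-.03,np.pi)]+[pose(.017,-.07,0,FIN,.005),pose(-.017,-.03,np.pi,FIN,.005)]
ms2=[]
for im,roi in zip([r.capture("scene"),r.capture("top")],((30,275,210,420),(425,160,555,270))):
    m=np.zeros((480,640),bool); x0,y0,x1,y1=roi
    hsv=cv2.cvtColor(im,cv2.COLOR_BGR2HSV)
    m[y0:y1,x0:x1]=hsv[y0:y1,x0:x1,2]>75; ms2.append(cv2.morphologyEx(m.astype(np.uint8),cv2.MORPH_CLOSE,np.ones((5,5))))
p=ray(cs[1],(487,214),.03)
for sel in ([0,1],[0],[1]):
    b=fit([cs[i] for i in sel],[ms2[i] for i in sel],full,(p[0],p[1],-.1))
    print("tray",sel,np.round(b[0],4),np.degrees(b[0][2]),b[1])
    if len(sel)==2:
        for im,c in zip(imgs,cs):
            for Q in full: cv2.polylines(im,[np.round(cv2.convexHull(proj(c,pose(*b[0],Q)).astype(np.float32))).astype(int)],1,(0,0,255))
v=np.vstack([cv2.resize(imgs[0][120:420,30:480],(800,533))[:],])
cv2.imwrite("pics/fs.png",v); cv2.imwrite("pics/ft.png",cv2.resize(imgs[1][160:330,110:560],(800,302),interpolation=cv2.INTER_CUBIC))
E
python3 f.py
```

```text
near both [0.5952 0.0693] 8.5 25.2
near scene [0.5951 0.0688] 8.0 17.2
near top [0.5949 0.0696] 8.2 4.7
far both [0.572  0.3407] 151.9 50.3
far scene [0.5722 0.3406] 151.8 41.9
far top [0.572  0.3405] 151.8 7.1
tray [0, 1] [ 0.5856 -0.2412 -0.2276] -13.040346930651316 28.328508377075195
tray [0] [ 0.5856 -0.2412 -0.2283] -13.079284891707317 10.899627685546875
tray [1] [ 0.5854 -0.2411 -0.2245] -12.864471179748074 15.666641235351562
```

View pics/fs.png

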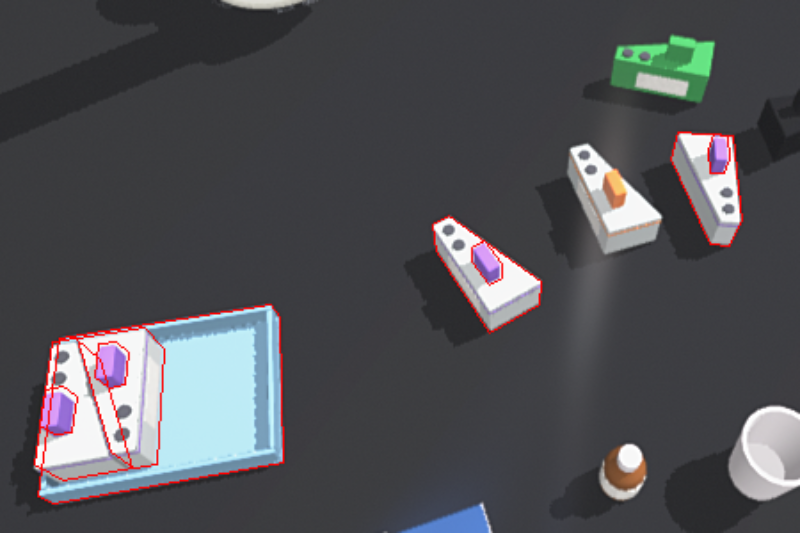

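View pics/ft.png

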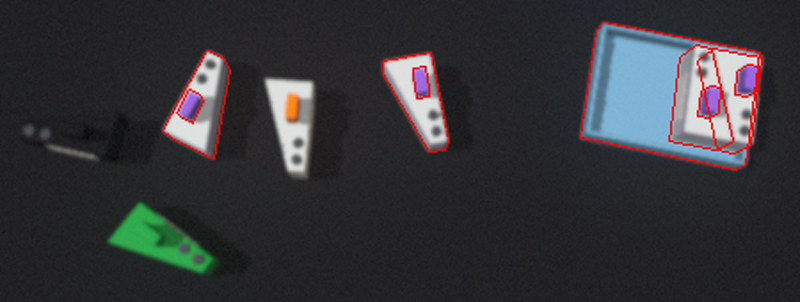

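Candidates for the two packs, as scene pixels: white pack with lilac fin at (303,268), white pack with lilac fin at (434,208), orange fin at (376,225), green at (404,158), and black at (487,185). There are also two lilac ones already in the tray. I choose (303,268) and (434,208). The crops show both with a white body and a lilac fin, and the model outlines fit tightly.

```bash
cat > go.py <<'E'
import sys
from h import *
from scipy.spatial.transform import Rotation as Ro
# args: x y z yaw_of_tool_x(deg)
x,y,z,a=map(float,sys.argv[1:5]); a=np.radians(a)
s=r.sense(); R=s["ee_rot"]; 
T=np.array([[np.cos(a),np.sin(a),0],[np.sin(a),-np.cos(a),0],[0,0,-1]])
d=R.T@(np.array([x,y,z])-s["tcp_pos"]); w=Ro.from_matrix(R.T@T).as_rotvec(degrees=True)
print("dist",np.linalg.norm(d).round(4),"shift",(d/.3).round(4),"turn",(w/180).round(4), "t",round(s["time_s"],2))
E
python3 go.py .595 .069 .24 188.5
```

```text
dist 0.8166 shift [-1.9843e+00  1.8635e+00 -1.5000e-03] turn [-0.      0.      0.0246] t 0.6
```

```bash
python3 -m creep '[[0.4,-0.99,0.93,0,0,0,0.025],[0.4,-0.99,0.93,0,0,0,0.025],[0.4,-0.99,0.93,0,0,0,0.025],[0.4,-0.99,0.93,0,0,0,0.025],[0.4,-0.99,0.93,0,0,0,0.025]]'; python3 go.py .595 .069 .24 188.5
```

```text
time_s: 1.02
tcp_pos: [0.2566, -0.4345, 0.2397]
ee_rot: [[-0.989, -0.146, 0.0], [-0.146, 0.989, -0.0], [-0.0, -0.0, -1.0]]
wrist_force: [1.8, -0.8, 1.0]
gripper_width: 0.708
dist 0.6067 shift [-1.3610e+00  1.4958e+00 -1.2000e-03] turn [-0.0001  0.0001 -0.0006] t 1.02
```

```bash
python3 -m creep '[[0.4,-0.9,0.99,0,0,0,0],[0.4,-0.9,0.99,0,0,0,0],[0.4,-0.9,0.99,0,0,0,0],[0.4,-0.9,0.99,0,0,0,0],[0.4,-0.9,0.99,0,0,0,0]]'; python3 -m creep '[[0.4,-0.67,0.74,0,0,0,0],[0.4,-0.67,0.74,0,0,0,0],[0.4,-0.67,0.74,0,0,0,0],[0.4,-0.67,0.74,0,0,0,0],[0.4,-0.67,0.74,0,0,0,0]]'; python3 go.py .55 .069 .24 188.5
```

```text
time_s: 1.43
tcp_pos: [0.3727, -0.2612, 0.2401]
ee_rot: [[-0.989, -0.146, 0.002], [-0.146, 0.989, -0.001], [-0.002, -0.001, -1.0]]
wrist_force: [0.9, -1.3, 0.6]
gripper_width: 0.417
time_s: 1.85
tcp_pos: [0.4882, -0.0876, 0.2405]
ee_rot: [[-0.989, -0.147, 0.003], [-0.147, 0.989, -0.001], [-0.003, -0.001, -1.0]]
wrist_force: [0.9, -0.7, -0.6]
gripper_width: 0.401
dist 0.1683 shift [-0.2802  0.4862  0.002 ] turn [-0.0004  0.0008 -0.0004] t 1.85
```

```bash
python3 -m creep '[[0.4,-0.43,0.466,0,0,0,0],[0.4,-0.43,0.466,0,0,0,0],[0.4,-0.43,0.466,0,0,0,0],[0.4,-0.43,0.466,0,0,0,0],[0.4,-0.43,0.466,0,0,0,0]]'; cat > w.py <<'E'
import sys
from h import *
# name, p0 x y yawdeg z
nm=sys.argv[1]
s=r.sense(); im=r.capture("wrist"); c=cam("wrist",s)
cv2.imwrite(f"pics/{nm}_raw.png",im)
x,y,a,z=map(float,sys.argv[2:6]); a=np.radians(a)
b=None
if len(sys.argv)<7:
    ds=r.outline_of("wrist","pack_a"); u,v=proj(c,pose(x,y,a,np.array([[-.01,0,.05]]),z))[0]
    ds=[d for d in ds]
    if ds:
        ce=lambda d:np.array(np.nonzero(d["pixels"])).mean(1)[::-1]
        d=min(ds,key=lambda d:np.hypot(*(ce(d)-[u,v])))
        print("score",d["score"],ce(d).round(),(u,v))
        b=fit([c],[d["pixels"]],[BODY,FIN],(x,y,a),z); print(np.round(b[0][:2],4),np.degrees(b[0][2]).round(2),round(b[1],1),d["pixels"].sum())
p=b[0] if b else (x,y,a)
for P in (BODY,FIN): cv2.polylines(im,[np.round(cv2.convexHull(proj(c,pose(*p,P,z)).astype(np.float32))).astype(int)],1,(0,0,255))
cv2.imwrite(f"pics/{nm}.png",im)
E
python3 w.py near1 .5952 .0693 8.5 0
```

```text
time_s: 2.27
tcp_pos: [0.5972, 0.0729, 0.2406]
ee_rot: [[-0.989, -0.149, 0.004], [-0.149, 0.989, -0.0], [-0.004, -0.001, -1.0]]
wrist_force: [0.3, 0.4, 0.3]
gripper_width: 0.4
score 0.76 [319. 207.] (np.float64(318.05799639256804), np.float64(209.78275066629067))
[0.5939 0.0701] 8.46 32.4 4873
```

View pics/near1.png

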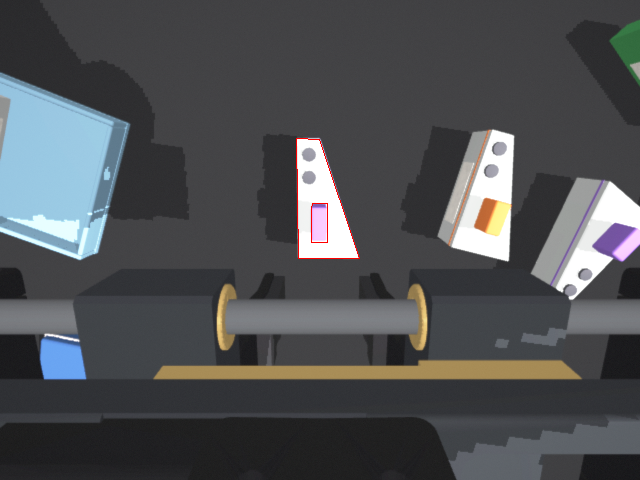

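The wrist view shows the lilac-finned pack at (318,222) on its fin. The fit is within 1.5 mm of the fixed cameras.

```bash
python3 go.py .5945 .0697 .071 188.5
```

```text
dist 0.1688 shift [ 0.0124 -0.0089  0.5625] turn [-0.0003  0.0009  0.0009] t 2.37
```

```bash
python3 -m creep '[[0.4,0.0124,-0.009,0.2,0,0.001,0.001],[0.4,0.0124,-0.009,0.3,0,0.001,0.001],[0.4,0.0124,-0.009,0.4,0,0.001,0.001],[0.4,0.0124,-0.009,0.43,0,0.001,0.001],[0.4,0.0124,-0.009,0.43,0,0.001,0.001]]'; python3 go.py .5945 .0697 .071 188.5
```

```text
time_s: 2.78
tcp_pos: [0.5923, 0.0684, 0.1081]
ee_rot: [[-0.989, -0.147, -0.007], [-0.147, 0.989, -0.004], [0.007, -0.003, -1.0]]
wrist_force: [0.8, -0.9, -0.8]
gripper_width: 0.403
dist 0.0372 shift [-0.0087  0.0035  0.1236] turn [-0.0009 -0.0023 -0.0003] t 2.78
```

```bash
python3 -m creep '[[0.4,-0.0087,0.0035,0.06,-0.001,-0.0023,0],[0.4,-0.0087,0.0035,0.12,-0.001,-0.0023,0],[0.4,-0.0087,0.0035,0.1236,-0.001,-0.0023,0],[0.4,-0.0087,0.0035,0.1236,-0.001,-0.0023,0],[0.4,-0.0087,0.0035,0.1236,-0.001,-0.0023,0]]'; python3 go.py .5945 .0697 .071 188.5
```

```text
time_s: 3.2
tcp_pos: [0.5962, 0.07, 0.0736]
ee_rot: [[-0.989, -0.147, 0.004], [-0.147, 0.989, 0.001], [-0.004, 0.001, -1.0]]
wrist_force: [0.2, -0.7, -0.1]
gripper_width: 0.398
dist 0.0031 shift [ 0.0057 -0.      0.0087] turn [ 0.0002  0.0014 -0.0002] t 3.2
```

```bash
python3 -m creep '[[0.4,0.0057,0,0.0087,0,0.0014,0],[0,0.0057,0,0.0087,0,0.0014,0],[0,0.0057,0,0.0087,0,0.0014,0],[0,0.0057,0,0.0087,0,0.0014,0],[0,0.0057,0,0.0087,0,0.0014,0]]'; python3 -m creep '[[0,0,0,0,0,0,0],[0,0,0,0,0,0,0],[0,0,0,-0.03,0,0,0],[0,0,0,-0.1,0,0,0],[0,0,0,-0.2,0,0,0]]'; python3 go.py .6060 -.2285 .2 167
```

```text
time_s: 3.62
tcp_pos: [0.5946, 0.0698, 0.0714]
ee_rot: [[-0.989, -0.147, 0.0], [-0.147, 0.989, 0.001], [-0.0, 0.001, -1.0]]
wrist_force: [0.2, 0.2, -0.2]
gripper_width: 0.184
time_s: 4.03
tcp_pos: [0.5925, 0.0691, 0.1295]
ee_rot: [[-0.989, -0.147, -0.007], [-0.147, 0.989, -0.001], [0.007, -0.0, -1.0]]
wrist_force: [0.5, 0.1, -1.2]
gripper_width: 0.16
dist 0.3062 shift [ 0.1026 -0.988  -0.2343] turn [-0.0005 -0.0021  0.1191] t 4.03
```

```bash
python3 -m creep '[[0,0.1,-0.05,-0.24,0,-0.002,0.02],[0,0.1,-0.2,-0.24,0,-0.002,0.05],[0,0.1,-0.988,-0.236,0,-0.002,0.119],[0,0.1,-0.988,-0.236,0,-0.002,0.119],[0,0.1,-0.988,-0.236,0,-0.002,0.119]]'; python3 go.py .6060 -.2285 .2 167
```

```text
time_s: 4.45
tcp_pos: [0.5901, -0.1011, 0.1968]
ee_rot: [[-0.974, 0.226, 0.001], [0.226, 0.974, -0.001], [-0.001, -0.001, -1.0]]
wrist_force: [0.6, 0.9, -1.7]
gripper_width: 0.16
dist 0.1284 shift [-0.1477 -0.4016 -0.0101] turn [-0.0002  0.0005 -0.0005] t 4.45
```

```bash
python3 -m creep '[[0,-0.148,-0.4016,-0.01,0,0,0],[0,-0.148,-0.4016,-0.01,0,0,0],[0,-0.148,-0.4016,-0.01,0,0,0],[0,-0.148,-0.4016,-0.01,0,0,0],[0,-0.148,-0.4016,-0.01,0,0,0]]'; python3 go.py .6060 -.2285 .2 167;  python3 - <<'E'
from h import *
s=r.sense(); im=r.capture("wrist"); c=cam("wrist",s)
t=(.5856,-.2412,np.radians(-13.04))
def dl(P,z,col):
    cv2.polylines(im,[np.round(cv2.convexHull(proj(c,pose(*t,P,0)).astype(np.float32))).astype(int)],1,col)
dl(TRAY[4:],0,(0,0,255))
for X,Y,a in ((.017,-.07,0),(-.017,-.03,np.pi),(.017,.017,0),(-.017,.065,np.pi)): 
    dl(pose(X,Y,a,BODY[4:],.005),0,(0,255,0)); dl(pose(X,Y,a,BODY[:4],.005),0,(0,120,0))
# held pack predicted
q=(s["tcp_pos"][0],s["tcp_pos"][1],np.radians(-13))
for P in (BODY[4:],): cv2.polylines(im,[np.round(proj(c,pose(*q,P,s["tcp_pos"][2]-.0712))).astype(int)],1,(255,0,255))
cv2.imwrite("pics/over1.png",im)
E
```

```text
time_s: 4.87
tcp_pos: [0.6055, -0.2312, 0.1996]
ee_rot: [[-0.973, 0.231, 0.0], [0.231, 0.973, -0.001], [-0.001, -0.001, -1.0]]
wrist_force: [0.2, 0.1, -0.7]
gripper_width: 0.158
dist 0.0028 shift [ 0.0005  0.0092 -0.0014] turn [-0.0002  0.0002 -0.002 ] t 4.87
```

View pics/over1.png

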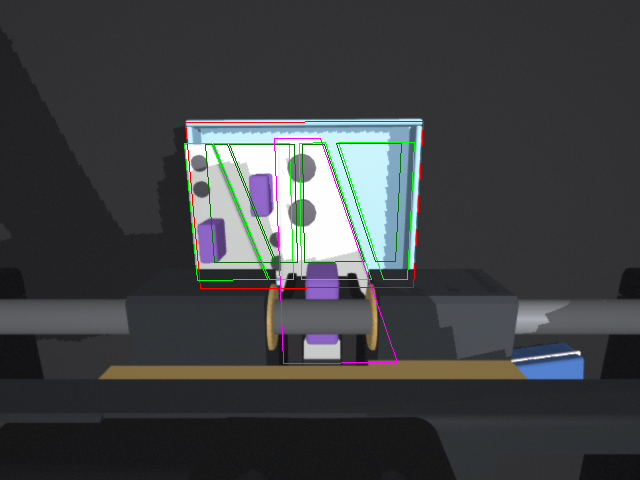

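```bash
python3 -m creep '[[0,0,0.009,0.05,0,0,-0.002],[0,0,0.009,0.12,0,0,-0.002],[0,0,0.009,0.19,0,0,-0.002],[0,0,0.009,0.24,0,0,-0.002],[0,0,0.009,0.26,0,0,-0.002]]'; python3 go.py .6060 -.2285 .078 167
```

```text
time_s: 5.33
tcp_pos: [0.6045, -0.2244, 0.119]
ee_rot: [[-0.975, 0.221, -0.005], [0.221, 0.975, 0.001], [0.005, 0.0, -1.0]]
wrist_force: [-0.1, 1.0, -2.5]
gripper_width: 0.163
dist 0.0412 shift [-0.0087 -0.0122  0.1365] turn [ 0.0001 -0.0016  0.0012] t 5.33
```

```bash
python3 -m creep '[[0,-0.008,-0.012,0.02,0,-0.001,0.001],[0,-0.008,-0.012,0.05,0,-0.001,0.001],[0,-0.008,-0.012,0.08,0,-0.001,0.001],[0,-0.008,-0.012,0.1,0,-0.001,0.001],[0,-0.008,-0.012,0.11,0,-0.001,0.001]]'; python3 go.py .6060 -.2285 .0765 167
```

```text
time_s: 5.75
tcp_pos: [0.6054, -0.2282, 0.085]
ee_rot: [[-0.975, 0.224, -0.003], [0.224, 0.975, 0.001], [0.003, 0.0, -1.0]]
wrist_force: [-0.1, -0.1, -1.2]
gripper_width: 0.159
dist 0.0086 shift [-0.0022 -0.0006  0.0284] turn [ 0.0001 -0.001   0.0002] t 5.75
```

```bash
python3 -m creep '[[0,-0.002,0,0.015,0,-0.001,0],[0,-0.002,0,0.024,0,-0.001,0],[0,-0.002,0,0.028,0,-0.001,0],[0,-0.002,0,0.03,0,-0.001,0],[0,-0.002,0,0.03,0,-0.001,0]]'; python3 go.py .6060 -.2285 .0765 167
```

```text
time_s: 6.17
tcp_pos: [0.6062, -0.2284, 0.0763]
ee_rot: [[-0.975, 0.224, 0.001], [0.224, 0.975, 0.0], [-0.001, 0.0, -1.0]]
wrist_force: [0.1, 0.3, -1.7]
gripper_width: 0.159
dist 0.0002 shift [ 0.0005 -0.0003 -0.0006] turn [0.0001 0.0002 0.0002] t 6.17
```

```bash
python3 -m creep '[[0,0,0,0.003,0,0,0],[0,0,0,0.003,0,0,0]]';python3 -m creep '[[0,0,0,0.003,0,0,0],[0,0,0,0.003,0,0,0]]'
```

```text
time_s: 6.33
tcp_pos: [0.6063, -0.2285, 0.0763]
ee_rot: [[-0.975, 0.224, 0.001], [0.224, 0.975, -0.0], [-0.001, 0.0, -1.0]]
wrist_force: [-1.8, 1.3, 3.3]
gripper_width: 0.158
time_s: 6.5
tcp_pos: [0.6063, -0.2285, 0.0763]
ee_rot: [[-0.975, 0.224, 0.001], [0.224, 0.975, -0.0], [-0.002, -0.0, -1.0]]
wrist_force: [-2.2, 1.2, 5.1]
gripper_width: 0.158
```

```bash
python3 -m creep '[[0.16,0,0,0,0,0,0],[0.38,0,0,0,0,0,0],[0.38,0,0,0,0,0,0],[0.38,0,0,0,0,0,0],[0.38,0,0,0,0,0,0]]'; python3 -m creep '[[0.38,0,0,-0.05,0,0,0],[0.38,0,0,-0.12,0,0,0],[0.38,0,0,-0.25,0,0,0],[0.38,0,0,-0.4,0,0,0],[0.38,0,0,-0.4,0,0,0]]'; python3 see.py | head -5; python3 go.py .572 .3405 .22 151.8
```

```text
time_s: 6.92
tcp_pos: [0.6065, -0.2286, 0.076]
ee_rot: [[-0.975, 0.224, 0.002], [0.224, 0.975, -0.0], [-0.002, -0.0, -1.0]]
wrist_force: [0.2, -0.3, 0.2]
gripper_width: 0.345
time_s: 7.33
tcp_pos: [0.6106, -0.2301, 0.2054]
ee_rot: [[-0.975, 0.222, 0.017], [0.222, 0.975, -0.006], [-0.018, -0.002, -1.0]]
wrist_force: [1.1, -0.9, 2.8]
gripper_width: 0.38
scene pack_a 0.94 [374. 141. 430. 181.] 1573 67.0
scene pack_a 0.79 [457. 172. 517. 213.] 1577 None
scene pack_a 0.75 [113. 302. 160. 381.] 2495 132.0
scene pack_a 0.73 [349. 201. 403. 264.] 1787 11.0
scene pack_a 0.55 [407. 193. 445. 256.] 1652 132.0
dist 0.5704 shift [ 0.5339  1.8228 -0.0852] turn [-0.0001 -0.0005  0.0847] t 7.63
```

```bash
python3 -m creep '[[0.4,0.29,0.99,-0.06,0,0,0.085],[0.4,0.29,0.99,-0.06,0,0,0.085],[0.4,0.29,0.99,-0.06,0,0,0.085],[0.4,0.29,0.99,-0.06,0,0,0.085],[0.4,0.29,0.99,-0.06,0,0,0.085]]' ; python3 go.py .572 .3405 .22 151.8; python3 - <<'E'
from h import *
cv2.imwrite("pics/s2.png",r.capture("scene"))
E
```

```text
time_s: 8.05
tcp_pos: [0.5929, -0.0232, 0.2053]
ee_rot: [[-0.881, 0.474, -0.004], [0.474, 0.881, -0.0], [0.004, -0.002, -1.0]]
wrist_force: [0.9, 0.1, 0.1]
gripper_width: 0.397
dist 0.3646 shift [ 0.6361  1.0344 -0.0491] turn [-0.0007 -0.0012 -0.0005] t 8.05
```

View pics/s2.png

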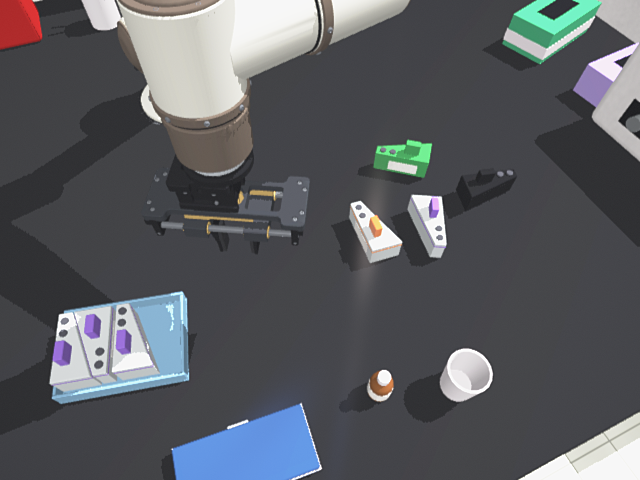

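The first pack now stands in the tray at (125,340), alternating with its neighbour. Next is the lilac pack at (432,222).

```bash
python3 -m creep '[[0.4,0.6,0.976,-0.049,0,-0.001,0],[0.4,0.6,0.976,-0.049,0,-0.001,0],[0.4,0.6,0.976,-0.049,0,-0.001,0],[0.4,0.6,0.976,-0.049,0,-0.001,0],[0.4,0.6,0.976,-0.049,0,-0.001,0]]' ; python3 go.py .572 .3405 .22 151.8
```

```text
time_s: 8.52
tcp_pos: [0.5797, 0.1846, 0.2141]
ee_rot: [[-0.883, 0.469, -0.002], [0.469, 0.883, -0.001], [0.001, -0.002, -1.0]]
wrist_force: [0.6, -0.1, -0.2]
gripper_width: 0.399
dist 0.1562 shift [ 0.2661  0.4469 -0.0202] turn [-0.0006 -0.0004  0.0014] t 8.52
```

```bash
python3 -m creep '[[0.4,0.266,0.447,-0.02,0,0,0.001],[0.4,0.266,0.447,-0.02,0,0,0.001],[0.4,0.266,0.447,-0.02,0,0,0.001],[0.4,0.266,0.447,-0.02,0,0,0.001],[0.4,0.266,0.447,-0.02,0,0,0.001]]' ; python3 w.py far1 .572 .3405 151.8 0; python3 go.py .572 .3405 .071 151.8
```

```text
time_s: 8.93
tcp_pos: [0.5711, 0.3461, 0.2174]
ee_rot: [[-0.885, 0.466, -0.003], [0.466, 0.885, -0.002], [0.002, -0.003, -1.0]]
wrist_force: [0.4, -1.7, -0.6]
gripper_width: 0.403
score 0.79 [313. 233.] (np.float64(317.08307348783404), np.float64(244.41215447986917))
[0.5706 0.3399] 152.18 248.6 5355
dist 0.1467 shift [-0.005   0.001   0.4889] turn [-0.0017 -0.0008  0.0011] t 9.03
```

View pics/far1.png

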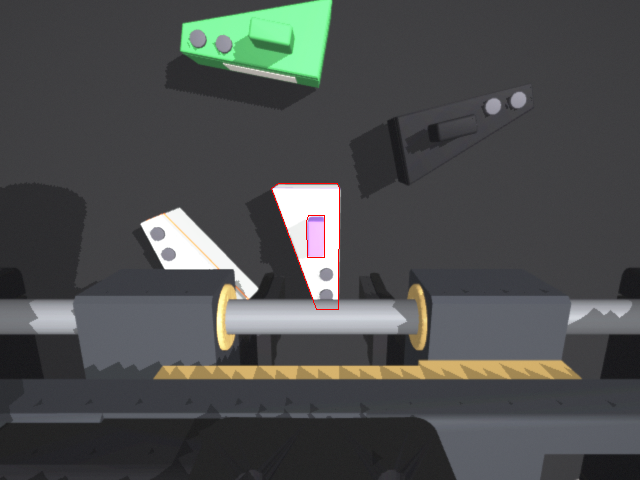

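The lilac fin at (316,236) is centred under the tool, with the green and black look-alikes clear of it. Descending.

```bash
python3 go.py .5715 .3403 .071 151.9; python3 -m creep '[[0.4,-0.004,0.001,0.14,0,-0.001,0],[0.4,-0.004,0.001,0.25,0,-0.001,0],[0.4,-0.004,0.001,0.33,0,-0.001,0],[0.4,-0.004,0.001,0.37,0,-0.001,0],[0.4,-0.004,0.001,0.37,0,-0.001,0]]'; python3 go.py .5715 .3403 .071 151.9
```

```text
dist 0.1467 shift [-3.90e-03 -4.00e-04  4.89e-01] turn [-0.0017 -0.0008  0.0006] t 9.03
time_s: 9.45
tcp_pos: [0.5706, 0.338, 0.1029]
ee_rot: [[-0.882, 0.471, -0.008], [0.471, 0.882, -0.01], [0.002, -0.013, -1.0]]
wrist_force: [0.3, 0.4, -0.0]
gripper_width: 0.402
dist 0.032 shift [0.0007 0.0096 0.1061] turn [-0.004  -0.0006 -0.    ] t 9.45
```

```bash
python3 -m creep '[[0.4,0.0007,0.0096,0.06,-0.004,-0.0006,0],[0.4,0.0007,0.0096,0.1,-0.004,-0.0006,0],[0.4,0.0007,0.0096,0.106,-0.004,-0.0006,0],[0.4,0.0007,0.0096,0.106,-0.004,-0.0006,0],[0.4,0.0007,0.0096,0.106,-0.004,-0.0006,0]]'; python3 go.py .5715 .3403 .071 151.9
```

```text
time_s: 9.87
tcp_pos: [0.5723, 0.3406, 0.0724]
ee_rot: [[-0.882, 0.471, 0.002], [0.471, 0.882, 0.001], [-0.001, 0.002, -1.0]]
wrist_force: [-0.1, -0.4, 0.6]
gripper_width: 0.401
dist 0.0016 shift [ 0.0017 -0.0021  0.0047] turn [0.0005 0.0003 0.    ] t 9.87
```

```bash
python3 -m creep '[[0.4,0.0017,-0.002,0.0047,0,0,0],[0,0.0017,-0.002,0.0047,0,0,0],[0,0.0017,-0.002,0.0047,0,0,0],[0,0.0017,-0.002,0.0047,0,0,0],[0,0.0017,-0.002,0.0047,0,0,0]]'; python3 -m creep '[[0,0,0,0,0,0,0],[0,0,0,0,0,0,0],[0,0,0,-0.03,0,0,0],[0,0,0,-0.1,0,0,0],[0,0,0,-0.2,0,0,0]]'; python3 -m creep '[[0,0,0,-0.13,0,0,0],[0,0,0,-0.27,0,0,0],[0,0,0,-0.27,0,0,0],[0,0,0,-0.27,0,0,0]]'; python3 go.py .5837 -.174 .21 167
```

```text
time_s: 10.28
tcp_pos: [0.5716, 0.3405, 0.0713]
ee_rot: [[-0.882, 0.471, 0.002], [0.471, 0.882, 0.001], [-0.001, 0.002, -1.0]]
wrist_force: [0.0, 0.3, -0.9]
gripper_width: 0.182
time_s: 10.7
tcp_pos: [0.5697, 0.339, 0.1289]
ee_rot: [[-0.882, 0.471, -0.004], [0.471, 0.882, -0.003], [0.002, -0.005, -1.0]]
wrist_force: [0.7, 0.9, -2.2]
gripper_width: 0.162
time_s: 11.03
tcp_pos: [0.5711, 0.3403, 0.2141]
ee_rot: [[-0.882, 0.471, 0.002], [0.471, 0.882, 0.002], [-0.0, 0.002, -1.0]]
wrist_force: [0.3, -0.1, -2.5]
gripper_width: 0.154
dist 0.5144 shift [-0.8448 -1.4922  0.0103] turn [ 0.0007  0.0002 -0.084 ] t 11.03
```

```bash
python3 -m creep '[[0,-0.3,-0.52,0.01,0,0,-0.084],[0,-0.56,-0.99,0.01,0,0,-0.084],[0,-0.56,-0.99,0.01,0,0,-0.084],[0,-0.56,-0.99,0.01,0,0,-0.084],[0,-0.56,-0.99,0.01,0,0,-0.084]]'; python3 go.py .5837 -.174 .21 167
```

```text
time_s: 11.45
tcp_pos: [0.5744, 0.1289, 0.2085]
ee_rot: [[-0.974, 0.225, -0.002], [0.225, 0.974, 0.001], [0.002, 0.0, -1.0]]
wrist_force: [1.1, 0.7, -2.2]
gripper_width: 0.158
dist 0.303 shift [-0.257  -0.9768 -0.0058] turn [ 0.0001 -0.0007  0.0001] t 11.45
```

```bash
python3 -m creep '[[0,-0.257,-0.977,-0.006,0,0,0],[0,-0.257,-0.977,-0.006,0,0,0],[0,-0.257,-0.977,-0.006,0,0,0],[0,-0.257,-0.977,-0.006,0,0,0],[0,-0.257,-0.977,-0.006,0,0,0]]'; python3 go.py .5837 -.174 .21 167
```

```text
time_s: 11.87
tcp_pos: [0.5796, -0.0791, 0.2085]
ee_rot: [[-0.974, 0.225, -0.006], [0.225, 0.974, 0.001], [0.006, -0.0, -1.0]]
wrist_force: [1.0, 0.7, -2.0]
gripper_width: 0.156
dist 0.095 shift [-0.0841 -0.3052 -0.0054] turn [-0.0001 -0.0019  0.0001] t 11.87
```

```bash
python3 -m creep '[[0,-0.084,-0.305,-0.005,0,-0.002,0],[0,-0.084,-0.305,-0.005,0,-0.002,0],[0,-0.084,-0.305,-0.005,0,-0.002,0],[0,-0.084,-0.305,-0.005,0,-0.002,0],[0,-0.084,-0.305,-0.005,0,-0.002,0]]'; python3 go.py .5837 -.174 .21 167;  python3 - <<'E'
from h import *
s=r.sense(); im=r.capture("wrist"); c=cam("wrist",s)
t=(.5856,-.2412,np.radians(-13.04))
def dl(P,z,col):
    cv2.polylines(im,[np.round(cv2.convexHull(proj(c,pose(*t,P,0)).astype(np.float32))).astype(int)],1,col)
dl(TRAY[4:],0,(0,0,255))
for X,Y,a in ((.017,-.07,0),(-.017,-.03,np.pi),(.017,.017,0),(-.017,.065,np.pi)): 
    dl(pose(X,Y,a,BODY[4:],.005),0,(0,255,0))
q=(s["tcp_pos"][0],s["tcp_pos"][1],np.radians(167))
for P in (BODY[4:],): cv2.polylines(im,[np.round(proj(c,pose(*q,P,s["tcp_pos"][2]-.0712))).astype(int)],1,(255,0,255))
cv2.imwrite("pics/over2.png",im)
im=r.capture("scene"); c=cam("scene"); dl(TRAY[4:],0,(0,0,255))
for X,Y,a in ((.017,-.07,0),(-.017,-.03,np.pi),(.017,.017,0)): 
    dl(pose(X,Y,a,BODY[4:],.005),0,(0,160,0))
cv2.imwrite("pics/over2s.png",cv2.resize(im[270:430,20:240],(800,582)))
E
```

```text
time_s: 12.28
tcp_pos: [0.5826, -0.1744, 0.2082]
ee_rot: [[-0.974, 0.227, -0.003], [0.227, 0.974, 0.001], [0.003, -0.0, -1.0]]
wrist_force: [0.1, 0.7, -2.6]
gripper_width: 0.154
dist 0.0022 shift [-0.0032  0.002  -0.0061] turn [-0.0001 -0.001  -0.0006] t 12.28
```

View pics/over2.png

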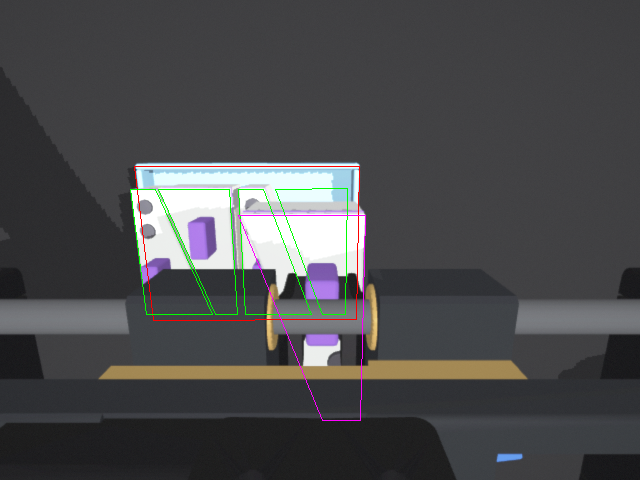

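View pics/over2s.png

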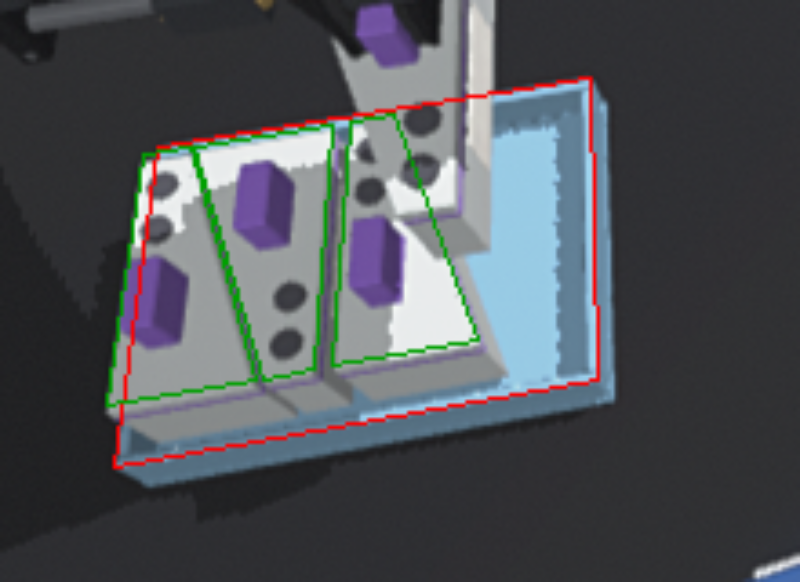

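Slot 1 fits its outline, and the held pack lines up with the prediction. Lowering into slot 2.

```bash
python3 -m creep '[[0,-0.003,0.002,0.06,0,-0.001,0],[0,-0.003,0.002,0.14,0,-0.001,0],[0,-0.003,0.002,0.21,0,-0.001,0],[0,-0.003,0.002,0.26,0,-0.001,0],[0,-0.003,0.002,0.27,0,-0.001,0]]'; python3 go.py .5837 -.174 .0765 167
```

```text
time_s: 12.8
tcp_pos: [0.5821, -0.1702, 0.1246]
ee_rot: [[-0.975, 0.222, -0.005], [0.222, 0.975, 0.001], [0.005, -0.0, -1.0]]
wrist_force: [-0.3, -0.1, -1.9]
gripper_width: 0.16
dist 0.0483 shift [-0.0087 -0.011   0.1604] turn [-0.0001 -0.0017  0.001 ] t 12.8
```

```bash
python3 -m creep '[[0,-0.0087,-0.011,0.02,0,-0.0017,0.001],[0,-0.0087,-0.011,0.06,0,-0.0017,0.001],[0,-0.0087,-0.011,0.1,0,-0.0017,0.001],[0,-0.0087,-0.011,0.12,0,-0.0017,0.001],[0,-0.0087,-0.011,0.13,0,-0.0017,0.001]]'; python3 go.py .5837 -.174 .0765 167
```

```text
time_s: 13.22
tcp_pos: [0.5839, -0.1735, 0.0853]
ee_rot: [[-0.975, 0.224, -0.0], [0.224, 0.975, -0.0], [0.0, -0.0, -1.0]]
wrist_force: [-0.8, 0.1, -1.3]
gripper_width: 0.157
dist 0.0088 shift [ 0.0002 -0.0018  0.0294] turn [-0.0002 -0.      0.0003] t 13.22
```

```bash
python3 -m creep '[[0,0,-0.0018,0.012,0,0,0],[0,0,-0.0018,0.022,0,0,0],[0,0,-0.0018,0.028,0,0,0],[0,0,-0.0018,0.03,0,0,0],[0,0,-0.0018,0.031,0,0,0]]'; python3 -m creep '[[0,0,0,0.002,0,0,0],[0,0,0,0.002,0,0,0]]';  python3 go.py .5837 -.174 .0765 167
```

```text
time_s: 13.63
tcp_pos: [0.5839, -0.1741, 0.0763]
ee_rot: [[-0.975, 0.224, 0.0], [0.224, 0.975, -0.001], [-0.0, -0.001, -1.0]]
wrist_force: [-0.1, -0.1, -1.3]
gripper_width: 0.156
time_s: 13.8
tcp_pos: [0.584, -0.1742, 0.0762]
ee_rot: [[-0.975, 0.224, 0.001], [0.224, 0.975, -0.001], [-0.001, -0.001, -1.0]]
wrist_force: [-0.5, 0.7, -0.2]
gripper_width: 0.158
dist 0.0004 shift [ 0.001   0.0003 -0.0009] turn [-0.0002  0.0002  0.0003] t 13.8
```

```bash
python3 -m creep '[[0,0,0,0.003,0,0,0],[0,0,0,0.003,0,0,0]]'; python3 -m creep '[[0.16,0,0,0,0,0,0],[0.38,0,0,0,0,0,0],[0.38,0,0,0,0,0,0],[0.38,0,0,0,0,0,0],[0.38,0,0,0,0,0,0]]'; python3 -m creep '[[0.38,0,0,-0.05,0,0,0],[0.38,0,0,-0.12,0,0,0],[0.38,0,0,-0.25,0,0,0],[0.38,0,0,-0.5,0,0,0],[0.38,0,0,-0.5,0,0,0]]'; python3 go.py .5 .05 .25 167
```

```text
time_s: 13.97
tcp_pos: [0.584, -0.1742, 0.0762]
ee_rot: [[-0.975, 0.224, 0.001], [0.224, 0.975, -0.001], [-0.001, -0.001, -1.0]]
wrist_force: [-3.6, 0.5, 4.7]
gripper_width: 0.158
time_s: 14.38
tcp_pos: [0.5842, -0.1743, 0.0761]
ee_rot: [[-0.975, 0.224, 0.001], [0.224, 0.975, -0.001], [-0.001, -0.001, -1.0]]
wrist_force: [-0.6, 0.0, 0.3]
gripper_width: 0.351
time_s: 14.8
tcp_pos: [0.5845, -0.1744, 0.2292]
ee_rot: [[-0.975, 0.223, 0.004], [0.223, 0.975, -0.002], [-0.004, -0.001, -1.0]]
wrist_force: [0.7, -0.4, 0.6]
gripper_width: 0.379
dist 0.2407 shift [ 0.4414  0.6661 -0.072 ] turn [-0.0003  0.0013  0.0005] t 14.8
```

```bash
python3 -m creep '[[0.4,0.44,0.66,-0.07,0,0,0],[0.4,0.44,0.66,-0.07,0,0,0],[0.4,0.44,0.66,-0.07,0,0,0],[0.4,0.44,0.66,-0.07,0,0,0],[0.4,0.44,0.66,-0.07,0,0,0]]';  python3 - <<'E'
from h import *
t=(.5856,-.2412,np.radians(-13.04))
o=[]
for n,(x0,y0,x1,y1) in (("scene",(30,270,230,420)),("top",(420,160,560,265))):
    im=r.capture(n); c=cam(n); S=4
    cv2.imwrite(f"pics/{n}_end.png",im)
    big=cv2.resize(im,None,fx=S,fy=S,interpolation=cv2.INTER_CUBIC); raw=big.copy()
    for X,Y,a in ((.017,-.07,0),(-.017,-.03,np.pi),(.017,.017,0),(-.017,.065,np.pi)):
        for P in (BODY[4:],FIN[4:]):
            cv2.polylines(big,[np.round(proj(c,pose(*t,pose(X,Y,a,P,.005)))*S).astype(int)],1,(0,160,0))
    cv2.imwrite(f"pics/{n}_endc.png",big[y0*S:y1*S,x0*S:x1*S])
E
```

```text
time_s: 15.22
tcp_pos: [0.5098, 0.0212, 0.2468]
ee_rot: [[-0.975, 0.224, 0.004], [0.224, 0.975, -0.002], [-0.005, -0.001, -1.0]]
wrist_force: [0.3, 0.7, -0.5]
gripper_width: 0.396
```

View pics/scene_endc.png

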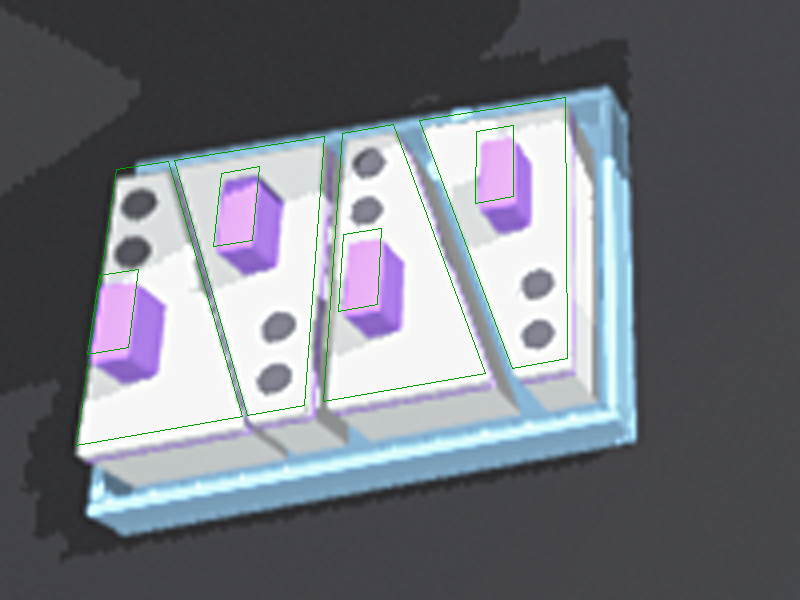

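View pics/top_endc.png

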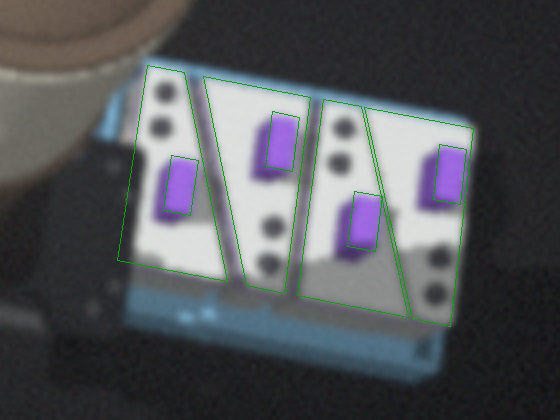

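View pics/scene_end.png

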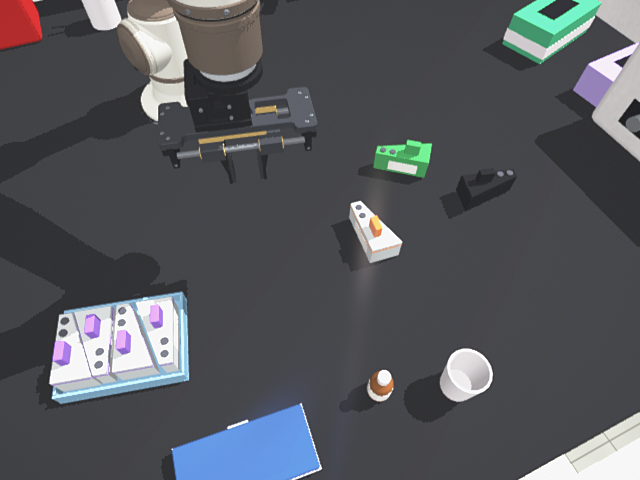

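All four packs stand upright and level in the tray, alternating, with every outline off by the same small amount. The orange pack at (376,230) has not moved.

```bash
python3 -c "
from station import r
r.finish_job(); print(r.sense()['time_s'])"
```

```text
the job is handed in; nothing more can be done
the job is handed in; nothing more can be done
```

Both lilac-grip packs from the bench are now in the tray, and I handed the job in at about 15.3 s. I gripped each by its fin. The nearer pack went to slot (+17, +17) with its head to +x, the farther to (−17, +65) with its head to −x.

- **In the tray:** the last scene and top pictures show all four packs upright, flat and alternating head to tail, within about 2 mm of the planned outlines. The tray's left end is partly hidden by the gripper in the top view, but clear in the scene view.
- **Everything else:** the orange, green and black packs show no movement in the last scene picture.
- **Forces:** contact readings at set-down stayed near 5 N, well under the limits.
- **Failed or disagreeing checks:** none failed. The wrist and fixed cameras differed by about 1.5 mm on the pack positions. The wrist fit of the second pack was poorer because its tail was hidden, so I averaged it with the fixed-camera fit.

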